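# Pack ramekins in a stayed-lid chest

### The arm

A 6-joint arm with a two-finger parallel gripper is mounted at the origin on a cart in front of the work surface, level with it; the furniture and walls round the work are solid. World frame = base frame: x ahead of the robot, y to its left, z up, the work surface at z = 0. Lengths are in m, angles in rad, forces in N, time in s.
With the tool pointing down it reaches from about 0.225 to 0.875 m from the base axis. Payload 3.4 kg.
Tool frame: the origin (TCP) lies midway between the tips of the shut fingers; the grasp point (between the pads) lies 19 mm behind it (manip.grasp_offset is the distance from the TCP to the grasp point, in m); x points along the fingers, y is the direction in which the jaws open and shut, and the axes are right-handed (so a half turn about x gives the same grasp; the last joint's range is limited). The gripper opens to 85 mm and grips with 20 to 120 N. Pads are 22 mm wide; open, the fingers measure 114 mm over their backs; the gripper's body (76 mm by 85 mm) begins 54 mm behind the grasp point. The pads swing forward as they close: fully open they stand 13 mm farther back than shut.
Start: joints at [1.028, 0.276, 1.505, -0, 1.361, -0.121], TCP at [0.235, 0.525, 0.231] pointing down, gripper open.
Joint ranges: [-2.89, 2.89], [-0.75, 2.08], [0.22, 2.7], [-1.18, 4.32], [0.11, 2.71], [-2.7, 2.7]. Speed limits (rad/s): [2.57, 2.57, 3.14, 3.14, 3.14, 3.14].

### API

Orientations are given as a unit quaternion [w, x, y, z].
In Python, from rig import manip gives the robot as it stands.
- The arm moves only by the shell command python3 -m creep 'ROWS' [OPENING] [FORCE]. ROWS is a JSON object of lists of equal length, an entry for each row: "delta_pos": the shift along the tool's x, y, z in cm, a list of three; "dr": the turn, a rotation vector about the tool's x, y, z in rad, a list of three. In form: {"delta_pos": [[dx, dy, dz], ...], "dr": [[rx, ry, rz], ...]}. A call has 1 to 10 rows; each row is the pose to reach, as a shift and turn from the pose commanded when the call began, along the tool's axes at that moment; what a row does not reach only later rows make up. A row lasts 1/10 s, in which the tool goes at most 50 mm and 8.59 degrees, less where a joint would pass 70% of its speed; a pose out of reach is approached as far as the arm can. A call with a gripper value outside its range is refused whole. OPENING is the opening, from -1 (shut) to 1 (fully open), set as the call begins (- or left out, the last holds). The fingers move at their own pace and stop on an object; FORCE is the grip in N (left out, the last holds). Time passes only in rows, so rows that repeat a pose let the fingers close. It gives the time, the measured TCP pose, the force and the opening at its end, in the units of the state.
- manip.get_state(): the state, without advancing time (a new reading comes with each control period).
- manip.get_image(name): name is "scene" or "top" or "wrist"; returns a dict with "pixels" (400x640x3 uint8, blue, green, red), "depth" (400x640 float32, m along the optical axis (not along the pixel's ray), 0 where there is no reading), "intrinsics" (3x3 intrinsics, pixels), "rvec" (rotation vector, rad) and "tvec" (3), from world to camera coordinates, as OpenCV has them. Camera axes: x right, y down, z forward; pixel columns grow to the right and rows downward; lengths in m; the calibration is good to about 2 mm. A picture is of the moment at which its call begins.
- manip.sign_off(): hands the job in, once; it reports no verdict.
The state is a dict: "clock": time; "qpos": joint angles; "qd": joint speeds; "effort": joint torques, N m; "position": TCP position; "ee_rot": TCP orientation; "contact_force": force on the tool from outside, world axes, zero at the start; "moment": the same for the moment, N m; "width": finger opening in m.
Only numpy, scipy, OpenCV 4.12 (cv2) and the standard library are available. Lean on these libraries where they do the work, as an engineer would, in place of code of your own. Each camera call takes 0.05 s, during which the arm holds its last target. There are 200 camera calls.

### The job

First clear the mug that was left in the wooden chest out of the way: stand it upright on the low grey tray. Then set every ramekin from the worktop upright on the chest's floor, lift the knee of the folding lid stay by its black knob to unlock it, and gently lower the lid until it is fully shut, with the mug still on the tray and the ticket pad, tape roll and stapler left alone.

Things in the scene. Friction and masses are not known exactly. Their poses are not given: they have to be found in the camera images.
- chest: Shallow open plywood chest, fixed to the worktop, outside 186 (x) x 276 (y) x 56 mm high, walls and floor 8 mm thick; inside 170 x 260 mm, 48 mm deep. Origin: centre of its underside, on the worktop; its floor is at z = 8 mm and its rim at z = 56 mm in its frame; x points away from the robot to the hinged rear wall, y to the left, where the stay is mounted outside the left wall.
- lid (a joint): Lid angle (rad): 0 = standing up, locked by the stay (leaning 10 degrees back past upright, lid at 1.75 rad from shut); grows as the lid comes down; 1.75 = fully shut. The hinge is stiff (friction about 0.5 N m): the lid stays where it is left. While the stay is locked the lid cannot come down. The lid is plywood 12 mm thick, 190 mm deep, 268 mm wide.
- lid_hinge (a point): Middle of the lid's hinge axis, which runs along the chest's y at the rear rim, 93 mm behind the chest's centre and 58 mm above the worktop (fixed).
- lid_handle (a point): Middle of the bar of the steel bow handle on the lid's front edge (the top edge while the lid stands open): bar 10 mm thick, 110 mm long along the chest's y between its two posts, 42 mm clear of the lid's edge, 232 mm from the hinge axis; moves with the lid. The round bar can turn between the fingers while the lid swings.
- stay (a joint): Angle of the stay's lower link (rad): 0 = locked, knee resting 8 mm below the straight line between the link ends; about 0.11 = links in line (centre); beyond about 0.2 = unlocked; about 2.08 with the lid shut. Grows as the knee is lifted up and towards the chest's front. Two steel links of 74 mm; past centre, raising the knee further pulls the lid down along with it.
- stay_knob (a point): Middle of the black knob at the stay's knee: a round rod 14 mm thick, 70 mm long, sticking out level to the chest's left (its y), with a 20 mm wide, 4 mm thick end disc; this point lies 37 mm from the rod's inner end. About 85 mm above the worktop when locked. Moves on a circle of 74 mm about stay_pivot.
- stay_pivot (a point): The lower link's pivot axis (along the chest's y), given at the same y as the knob's middle, 40 mm above the worktop, 3 mm behind the chest's centre (fixed).
- mug_tray: Low grey tray, fixed, 150 x 150 mm, rim 12 mm high, floor and rim 4 mm thick. Origin: centre of its underside; z up.
- mug: Navy mug, 68 mm wide, 90 mm long with its handle, 62 mm tall, open at the top, standing in the chest at the start, where it is 14 mm too tall for the lid. Origin: centre of its footprint (handle included), at its underside; the round body's axis lies 11 mm to +y of the origin, outer radius 34 mm, wall about 8 mm thick; the handle points to -y. z is up.
- ramekin_0: White ribbed ramekin, round, 68 mm wide, 36 mm tall, open at the top, wall about 7 mm thick, floor 4 mm. Origin: centre of its underside; z up. Three or four ramekins are present; an absent one reads None.
- ramekin_1: White ribbed ramekin, round, 68 mm wide, 36 mm tall, open at the top, wall about 7 mm thick, floor 4 mm. Origin: centre of its underside; z up. Three or four ramekins are present; an absent one reads None.
- ramekin_2: White ribbed ramekin, round, 68 mm wide, 36 mm tall, open at the top, wall about 7 mm thick, floor 4 mm. Origin: centre of its underside; z up. Three or four ramekins are present; an absent one reads None.
- ramekin_3: White ribbed ramekin, round, 68 mm wide, 36 mm tall, open at the top, wall about 7 mm thick, floor 4 mm. Origin: centre of its underside; z up. Three or four ramekins are present; an absent one reads None.
- ticket_pad: Bystander: ticket pad, 60 x 85 x 19 mm, lying in front of the chest. Origin: centre of its underside.
- tape_roll: Bystander: tape roll lying flat, 67 mm wide, 37 mm tall, front right of the chest. Origin: centre of its underside.
- stapler: Bystander: stapler, 120 x 32 x 44 mm, right of the chest and behind the tray. Origin: centre of its underside.

How it is judged:
On the way, in this order (a step that is already met when the one before it is completed fails the run):
1. the mug stands upright on the grey tray (x of mug in the frame of mug_tray between -0.06 and 0.06 m and y of mug in the frame of mug_tray between -0.06 and 0.06 m and z of mug in the frame of mug_tray between 0 and 0.012 m and angle between mug's own z axis and vertical below 0.1 rad and linear speed of mug below 0.03 m/s and contact force between the fingers and mug below 0.3 N), for 0.3 s.
2. every ramekin present stands upright on the chest's floor (x of ramekin_0 in the frame of chest between -0.056 and 0.056 m and y of ramekin_0 in the frame of chest between -0.102 and 0.102 m and z of each of ramekin_0, ramekin_1, ramekin_2, ramekin_3 in the frame of chest below 0.02 m and angle between each of ramekin_0, ramekin_1, ramekin_2, ramekin_3's own z axis and vertical below 0.15 rad and linear speed of each of ramekin_0, ramekin_1, ramekin_2, ramekin_3 below 0.03 m/s and x of ramekin_1 in the frame of chest between -0.056 and 0.056 m and y of ramekin_1 in the frame of chest between -0.102 and 0.102 m and x of ramekin_2 in the frame of chest between -0.056 and 0.056 m and y of ramekin_2 in the frame of chest between -0.102 and 0.102 m and x of ramekin_3 in the frame of chest between -0.056 and 0.056 m and y of ramekin_3 in the frame of chest between -0.102 and 0.102 m and value of joint stay below 0.2 rad), for 0.3 s.
3. the stay's knee is lifted past centre (value of joint stay above 0.3 rad), for 0.2 s.
At the end, for the whole second after the job is handed in: The lid is shut to within 0.05 rad; the mug stands upright (within 0.1 rad) on the tray's floor, its origin within 60 mm of the tray's centre each way; every ramekin present stands upright (within 0.15 rad) and still on the chest's floor (x of mug in the frame of mug_tray between -0.06 and 0.06 m and y of mug in the frame of mug_tray between -0.06 and 0.06 m and z of mug in the frame of mug_tray between 0 and 0.012 m and angle between mug's own z axis and vertical below 0.1 rad and linear speed of each of mug, ramekin_0, ramekin_1, ramekin_2, ramekin_3 below 0.03 m/s and x of ramekin_0 in the frame of chest between -0.056 and 0.056 m and y of ramekin_0 in the frame of chest between -0.102 and 0.102 m and z of each of ramekin_0, ramekin_1, ramekin_2, ramekin_3 in the frame of chest below 0.02 m and angle between each of ramekin_0, ramekin_1, ramekin_2, ramekin_3's own z axis and vertical below 0.15 rad and x of ramekin_1 in the frame of chest between -0.056 and 0.056 m and y of ramekin_1 in the frame of chest between -0.102 and 0.102 m and x of ramekin_2 in the frame of chest between -0.056 and 0.056 m and y of ramekin_2 in the frame of chest between -0.102 and 0.102 m and x of ramekin_3 in the frame of chest between -0.056 and 0.056 m and y of ramekin_3 in the frame of chest between -0.102 and 0.102 m and value of joint lid above 1.7 rad); the robot touches nothing.
It fails at once if a bystander (ticket pad, tape roll or stapler) is moved more than 30 mm (distance of any of ticket_pad, tape_roll, stapler from where it was at the start of the episode above 0.03 m).
It fails at once if the lid is slammed (faster than 2.5 rad/s) (velocity of joint lid above 2.5 rad/s).
Of ramekin_0, ramekin_1, ramekin_2, ramekin_3 only 3 to 4 are there at a start; the rules pass over those that are not, and their reading is None.
At some moment in a run one of mug, ramekin_0, ramekin_1, ramekin_2, ramekin_3 may be knocked a few centimetres aside while the robot is not near it.
Once in a run the grip may slacken for a moment while it holds something.
It also fails if it takes over 210 s, if anything falls off the work surface, if the arm or the gripper's body presses on something with over 40 N, if the wrist force passes 120 N, or if a joint passes its speed limit or range.

## Working session

There is one attempt and no reset: what is moved stays moved. The work goes in short steps, Python scripts to look and compute and a shell command to move; the robot and the scene stay as the last step left them, time stands still between calls to the robot, and variables do not carry over. Pictures are saved under pics/ and viewed, about 12 in all and at most 16, crops included, and the job is handed in when it is done.

```bash
mkdir -p pics; ls
cat > h.py <<'E'
import numpy as np,cv2,json
from rig import manip
from scipy.spatial.transform import Rotation as R
def grab(n,save=None):
    im=manip.get_image(n)
    if save: cv2.imwrite('pics/'+save+'.png',im['pixels'])
    return im
def cloud(im):
    K=np.array(im['intrinsics']);d=im['depth'];h,w=d.shape
    u,v=np.meshgrid(np.arange(w),np.arange(h))
    p=np.stack([(u-K[0,2])/K[0,0]*d,(v-K[1,2])/K[1,1]*d,d],-1)
    M=cv2.Rodrigues(np.array(im['rvec'],float))[0]
    P=(p-np.array(im['tvec']).ravel())@M
    P[d<=0]=np.nan
    return P
def proj(im,X):
    return cv2.projectPoints(np.array(X,float).reshape(-1,3),np.array(im['rvec'],float),np.array(im['tvec'],float),np.array(im['intrinsics'],float),None)[0][:,0]
def tool():
    s=manip.get_state();q=s['ee_rot'];return np.array(s['position']),R.from_quat([q[1],q[2],q[3],q[0]]),s
def goto(target,yaw=None):
    "tool shift in cm (and rotvec) to bring TCP to target; yaw=world angle of jaw axis, tool down"
    p,r,s=tool()
    print('shift cm',np.round(r.inv().apply(np.array(target)-p)*100,2),end=' ')
    if yaw is not None:
        y=np.array([np.cos(yaw),np.sin(yaw),0]);x=np.array([0,0,-1.])
        best=min((R.from_matrix(np.stack([x,k*y,np.cross(x,k*y)],1)) for k in(1,-1)),key=lambda t:(r.inv()*t).magnitude())
        print('dr',np.round((r.inv()*best).as_rotvec(),3),end='')
    print()
E
python3 - <<'E'
from h import *
p,r,s=tool();print(s);print(r.as_matrix().round(3))
for n in('top','scene'):
    im=grab(n,n+'0');np.savez('pics/'+n+'0.npz',**im)
    M=cv2.Rodrigues(np.array(im['rvec'],float))[0];print(n,(-M.T@np.array(im['tvec']).ravel()).round(3),np.array(im['intrinsics']).round(1).tolist())
E
```

```text
pics
{'clock': 0.0, 'qpos': array([ 1.02797360e+00,  2.76602439e-01,  1.50616406e+00,  2.46552182e-05,
        1.36069548e+00, -1.21012662e-01]), 'qd': array([-0.00023545, -0.00028284,  0.00059822, -0.00044903, -0.00053519,
        0.00124125]), 'effort': array([-1.54516871e-03, -4.16774368e+01, -2.45803535e+01, -2.90772969e-04,
        1.11418316e-02, -2.76962044e-05]), 'position': array([0.23513415, 0.52413264, 0.23042315]), 'ee_rot': array([ 0.6912145 ,  0.14740891,  0.69166134, -0.14865302]), 'contact_force': array([ 0.21515373,  0.08976064, -0.14649538]), 'moment': array([ 0.03242967, -0.03193271, -0.01382078]), 'width': 0.08521302779583825}
[[-0.001  0.409  0.912]
 [-0.002  0.912 -0.409]
 [-1.    -0.002 -0.   ]]
top [0.319 0.023 1.639] [[459.1, 0.0, 323.4], [0.0, 459.1, 196.1], [0.0, 0.0, 1.0]]
scene [ 0.015 -0.685  1.139] [[402.1, 0.0, 319.5], [0.0, 402.1, 194.8], [0.0, 0.0, 1.0]]
```

View pics/top0.png

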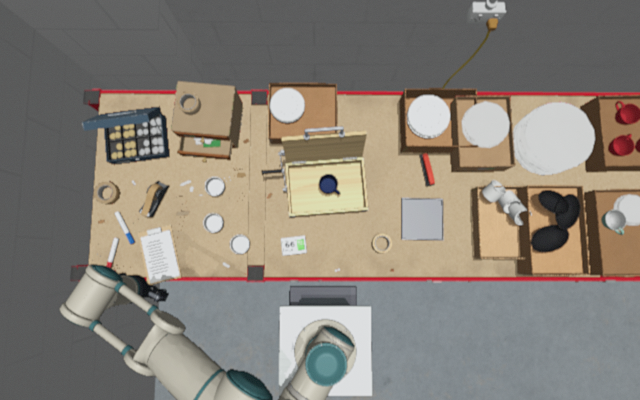

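View pics/scene0.png

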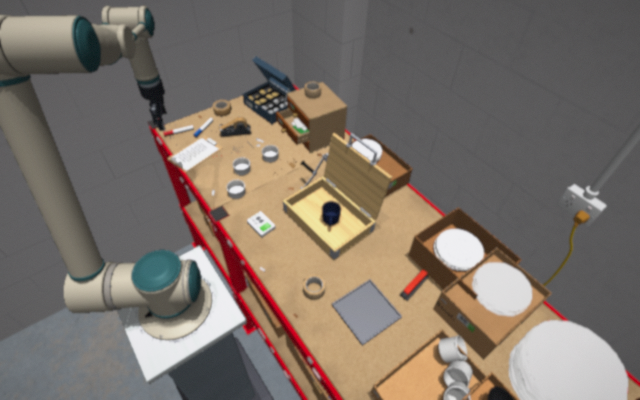

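The top view shows three ramekins at (215,187), (213,223) and (240,244). The mug is at (328,184), its handle toward lower right, and the chest is centred near (327,188), slightly rotated. The tray is at (422,219) and the stay knob near (272,175). The scene view agrees.

```bash
python3 - <<'E'
from h import *
im=dict(np.load('pics/top0.npz'));P=cloud(im);px=im['pixels'].astype(int);hsv=cv2.cvtColor(im['pixels'],cv2.COLOR_BGR2HSV)
z=P[...,2]
def comps(m,lo,hi,name):
    n,l,st,c=cv2.connectedComponentsWithStats(m.astype(np.uint8))
    for i in range(1,n):
        if lo<st[i,4]<hi:
            q=P[l==i];cc=np.nanmean(q,0);print(name,c[i].round(1),st[i,4],'mid',((np.nanmin(q,0)+np.nanmax(q,0))/2).round(3),'ext',(np.nanmax(q,0)-np.nanmin(q,0)).round(3),'zmed',np.nanmedian(q[:,2]).round(3))
X,Y=P[...,0],P[...,1]
work=(Y>-.5)&(Y<.65)&(X>.2)&(X<.8)
comps(work&(z>.022)&(z<.06)&(hsv[...,1]<60)&(hsv[...,2]>120),60,900,'white')
blue=work&(hsv[...,0]>100)&(hsv[...,0]<135)&(hsv[...,1]>80)&(hsv[...,2]<120)
comps(blue,40,900,'navy')
g=work&(hsv[...,1]<60)&(abs(hsv[...,2]-125)<45)&(z<.03)
comps(g,800,4000,'grey')
m=(g).astype(np.uint8)
for c in cv2.findContours(m,cv2.RETR_EXTERNAL,cv2.CHAIN_APPROX_NONE)[0]:
    if 800<cv2.contourArea(c)<4000: print('tray rect',cv2.minAreaRect(c))
# chest rim
rim=work&(z>.048)&(z<.064)&(Y>-.25)&(Y<.3)&(X<.72)&(Y<.2)
n,l,st,c=cv2.connectedComponentsWithStats(rim.astype(np.uint8),connectivity=8)
i=1+np.argmax(st[1:,4]);q=P[l==i][:,:2].astype(np.float32)
r=cv2.minAreaRect(q*1000);print('rim',st[i],r,cv2.boxPoints(r).round(0).tolist())
E
python3 - <<'E'
import cv2,numpy as np
a=cv2.imread('pics/top0.png')[110:270,190:460]
cv2.imwrite('pics/crop0.png',cv2.resize(a,None,fx=2.9,fy=2.9,interpolation=cv2.INTER_CUBIC))
E
```

```text
white [427.8 128.9] 468 mid [ 0.773 -0.373  0.041] ext [0.054 0.146 0.035] zmed 0.049
white [157.5 145.1] 155 mid [0.717 0.595 0.042] ext [0.061 0.051 0.035] zmed 0.034
white [145.9 147.2] 78 mid [0.712 0.638 0.037] ext [0.057 0.023 0.022] zmed 0.036
white [213.5 185.9] 74 mid [0.57  0.392 0.033] ext [0.066 0.067 0.02 ] zmed 0.033
white [211.5 222.7] 82 mid [0.441 0.393 0.032] ext [0.067 0.068 0.02 ] zmed 0.033
white [238.1 244.1] 69 mid [0.366 0.298 0.034] ext [0.062 0.066 0.021] zmed 0.034
white [381.3 241.7] 76 mid [ 0.372 -0.197  0.035] ext [0.052 0.054 0.02 ] zmed 0.036
navy [135.6 119.2] 142 mid [0.761 0.611 0.203] ext [0.026 0.078 0.022] zmed 0.203
navy [159.  151.6] 86 mid [0.705 0.605 0.041] ext [0.078 0.086 0.044] zmed 0.041
navy [328.  183.9] 238 mid [ 0.576 -0.013  0.038] ext [0.063 0.063 0.07 ] zmed 0.015
rim [284 157  85  60 652] ((567.7377319335938, -0.2513580322265625), (190.8504638671875, 283.7929992675781), 4.812482833862305) [[461.0, 133.0], [485.0, -150.0], [675.0, -134.0], [651.0, 149.0]]
```

View pics/crop0.png

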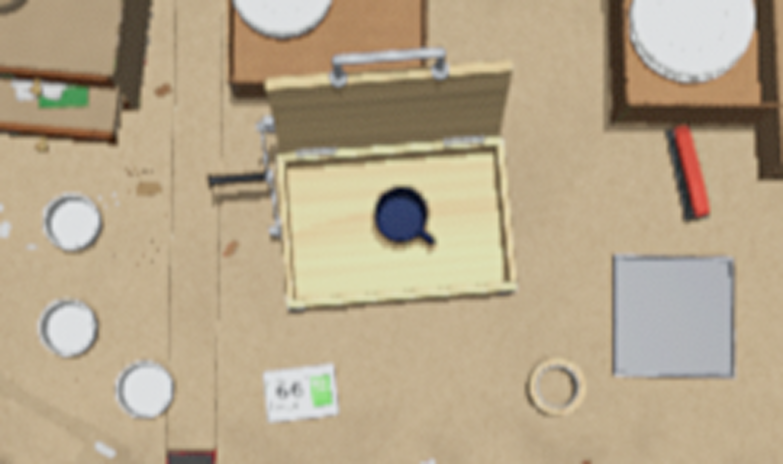

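Run:
```python
from h import *
im=dict(np.load('pics/top0.npz'));P=cloud(im)
print('tray',P[219,422],'mug',P[184,328],'pad',P[244,294],'off',manip.grasp_offset)
for u,v in((267,150),(272,175),(264,172),(285,190),(333,130),(307,137)): print(u,v,P[v,u].round(3))
goto([.55,-.02,.25],np.radians(140))
```

```text
tray [ 0.45717614 -0.34866447 -0.00154118] mug [ 0.58165662 -0.01092613  0.01047724] pad [0.36678611 0.1087086  0.01929562] off 0.0187
267 150 [ 0.709  0.212 -0.004]
272 175 [ 0.616  0.192 -0.003]
264 172 [0.61  0.21  0.088]
285 190 [0.554 0.14  0.05 ]
333 130 [ 0.702 -0.02   0.29 ]
307 137 [0.69  0.059 0.252]
shift cm [ -1.9  -36.76  51.  ] dr [-1.294e+00 -1.000e-03  1.000e-03]
```

```bash
python3 -m creep '{"delta_pos":[[-2,-37,51],[-2,-37,51],[-2,-37,51],[-2,-37,51],[-2,-37,51],[-2,-37,51],[-2,-37,51],[-2,-37,51],[-2,-37,51],[-2,-37,51]],"dr":[[-0.15,0,0],[-0.3,0,0],[-0.44,0,0],[-0.58,0,0],[-0.72,0,0],[-0.86,0,0],[-1.0,0,0],[-1.15,0,0],[-1.29,0,0],[-1.29,0,0]]}' 1 40
python3 - <<'E'
from h import *
p,r,s=tool();print(p.round(3),s['qpos'].round(2));goto([.55,-.02,.25],np.radians(140))
E
```

```text
clock: 1.1
position: [0.46, 0.1351, 0.2454]
ee_rot: [0.641, -0.299, 0.641, 0.299]
contact_force: [1.2, -0.0, 0.3]
width: 0.0856
[0.46  0.135 0.245] [ 0.14  0.12  1.67  0.    1.35 -2.3 ]
shift cm [ -0.48 -16.86  -6.11] dr [ 0.001  0.    -0.001]
```

```bash
python3 -m creep '{"delta_pos":[[0,-4,-1.5],[0,-8,-3],[0,-12,-4],[0,-17,-6],[0,-17,-6],[0,-17,-6],[0,-17,-6],[0,-17,-6],[0,-17,-6],[0,-17,-6]],"dr":[[0.15,0,0],[0.3,0,0],[0.45,0,0],[0.6,0,0],[0.75,0,0],[0.9,0,0],[1.05,0,0],[1.2,0,0],[1.35,0,0],[1.5,0,0]]}'
python3 -m creep '{"delta_pos":[[0,0,0],[0,0,0],[0,0,0],[0,0,0],[0,0,0],[0,0,0],[0,0,0],[0,0,0],[0,0,0],[0,0,0],[0,0,0]],"dr":[[0.15,0,0],[0.3,0,0],[0.45,0,0],[0.6,0,0],[0.75,0,0],[0.9,0,0],[1.05,0,0],[1.2,0,0],[1.35,0,0],[1.5,0,0],[1.64,0,0]]}' || true
python3 - <<'E'
from h import *
p,r,s=tool();print(p.round(3),s['qpos'].round(2));goto([.55,-.02,.25],np.radians(-40))
E
```

```text
clock: 2.1
position: [0.5506, -0.0193, 0.245]
ee_rot: [0.671, 0.222, 0.672, -0.222]
contact_force: [0.8, -0.0, -0.0]
width: 0.085
[ 0.551 -0.019  0.245] [-0.16  0.23  1.53  0.    1.38 -1.09]
shift cm [-0.5  -0.09 -0.01] dr [-1.511e+00 -1.000e-03 -0.000e+00]invalid input at $: expected 1 to 10 rows
```

```bash
python3 -m creep '{"delta_pos":[[0,0,0],[0,0,0],[0,0,0],[0,0,0],[0,0,0],[0,0,0],[0,0,0],[0,0,0],[0,0,0],[0,0,0]],"dr":[[0.15,0,0],[0.3,0,0],[0.45,0,0],[0.6,0,0],[0.75,0,0],[0.9,0,0],[1.05,0,0],[1.2,0,0],[1.35,0,0],[1.5,0,0]]}' 
python3 -m creep '{"delta_pos":[[0,0,0],[0,0,0]],"dr":[[0.13,0,0],[0.13,0,0]]}'
python3 - <<'E'
from h import *
p,r,s=tool();print(p.round(3),s['qpos'].round(2))
im=grab('wrist','w1');np.savez('pics/w1.npz',**im)
P=cloud(im);hsv=cv2.cvtColor(im['pixels'],cv2.COLOR_BGR2HSV)
m=(hsv[...,0]>100)&(hsv[...,0]<135)&(hsv[...,1]>80)&(hsv[...,2]<140)
top=m&(P[...,2]>.06)&(P[...,2]<.078)
q=P[top];print(len(q),np.nanmin(q,0),np.nanmax(q,0))
(c,rad)=cv2.minEnclosingCircle(q[:,:2].astype(np.float32)*1000);print(c,rad)
goto([.55,-.02,.25],np.radians(-40))
E
```

```text
clock: 3.1
position: [0.5506, -0.0193, 0.2451]
ee_rot: [-0.34, -0.62, -0.34, 0.62]
contact_force: [0.5, -0.4, 0.2]
width: 0.0853
clock: 3.3
position: [0.5506, -0.0193, 0.2451]
ee_rot: [-0.301, -0.639, -0.301, 0.64]
contact_force: [-0.4, 0.1, 1.0]
width: 0.0852
[ 0.551 -0.019  0.245] [-0.16  0.23  1.53  0.    1.38  0.53]
570 [ 0.05463519 -0.04895173  0.06005441] [0.60803562 0.0405562  0.07186036]
(331.15948486328125, 13.003402709960938) 277.8936767578125
shift cm [-0.48 -0.    0.09] dr [0.01  0.    0.001]
```

View pics/w1.png

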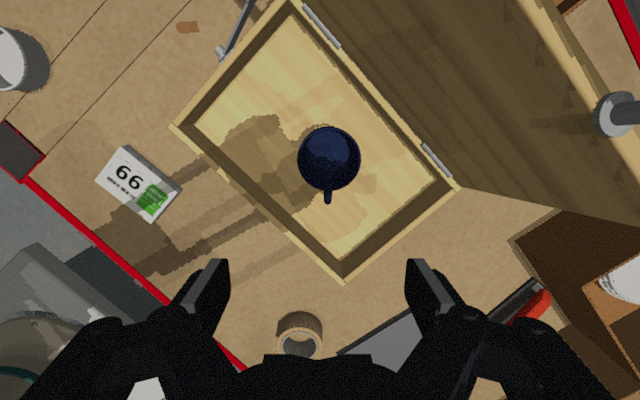

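Wrist view: the mug body is centred at about (329,158) and its handle points straight down the image (328,198), so the jaw axis is already perpendicular to the handle. I'll measure the rim centre.

Run:
```python
from h import *
im=dict(np.load('pics/w1.npz'));P=cloud(im)
sub=np.zeros(P.shape[:2],bool);sub[115:192,285:375]=1
q=P[sub&(P[...,2]>.064)&(P[...,2]<.08)]
c,rad=cv2.minEnclosingCircle(q[:,:2].astype(np.float32)*1000);print(len(q),c,rad,np.median(q[:,2]))
c=np.array(c)/1000
h=np.nanmean(P[194:202,325:331].reshape(-1,3),0);print('handle',h.round(3),np.degrees(np.arctan2(h[1]-c[1],h[0]-c[0])))
goto([c[0],c[1],.10],np.radians(-40));goto([c[0],c[1],.02],np.radians(-40))
hd=np.radians(-130);b=np.array([.457,-.349])-.011*np.array([np.cos(hd),np.sin(hd)]);print('tray body axis target',b.round(3))
```

```text
586 (575.3258056640625, -10.201207160949707) 34.001953125 0.06969185534646088
handle [ 0.547 -0.043  0.064] -130.94733961060314
shift cm [14.52  1.34 -2.28] dr [0.01  0.    0.001]
shift cm [22.52  1.35 -2.28] dr [0.01  0.    0.001]
tray body axis target [ 0.464 -0.341]
```

```bash
python3 -m creep '{"delta_pos":[[4,1.4,-2.3],[8,1.4,-2.3],[11,1.4,-2.3],[14,1.4,-2.3],[16,1.4,-2.3],[18,1.4,-2.3],[20,1.4,-2.3],[21,1.4,-2.3],[22,1.4,-2.3],[22.3,1.4,-2.3]],"dr":[[0.01,0,0],[0.01,0,0],[0.01,0,0],[0.01,0,0],[0.01,0,0],[0.01,0,0],[0.01,0,0],[0.01,0,0],[0.01,0,0],[0.01,0,0]]}'
python3 -m creep '{"delta_pos":[[0,0,0],[0,0,0],[0,0,0],[0,0,0],[0,0,0],[0,0,0],[0,0,0],[0,0,0]],"dr":[[0,0,0],[0,0,0],[0,0,0],[0,0,0],[0,0,0],[0,0,0],[0,0,0],[0,0,0]]}' -1 50
python3 -m creep '{"delta_pos":[[-1,0,0],[-3,0,0],[-5,0,0],[-7,0,0],[-9,0,0],[-11,0,0],[-11,0,0],[-11,0,0]],"dr":[[0,0,0],[0,0,0],[0,0,0],[0,0,0],[0,0,0],[0,0,0],[0,0,0],[0,0,0]]}'
python3 -c "
from h import *
goto([.464,-.341,.14],np.radians(-40))"
```

```text
clock: 4.35
position: [0.576, -0.0105, 0.0219]
ee_rot: [-0.298, -0.641, -0.298, 0.641]
contact_force: [1.0, -0.4, -0.0]
width: 0.0855
clock: 5.15
position: [0.577, -0.0105, 0.0234]
ee_rot: [0.298, 0.642, 0.298, -0.641]
contact_force: [0.1, 0.2, 5.4]
width: 0.0661
clock: 5.95
position: [0.5759, -0.0106, 0.1323]
ee_rot: [-0.298, -0.641, -0.298, 0.641]
contact_force: [0.2, 0.4, -2.3]
width: 0.0659
shift cm [-0.77 12.76 32.47] dr [-0.003  0.     0.   ]
```

```bash
python3 -m creep '{"delta_pos":[[0,1.3,3.3],[0,2.6,6.5],[0,4.5,11],[0,6,15],[0,7.5,19],[0,9,23],[0,10.5,26.5],[0,12,30],[0,12.8,32.5],[0,12.8,32.5]],"dr":[[0,0,0],[0,0,0],[0,0,0],[0,0,0],[0,0,0],[0,0,0],[0,0,0],[0,0,0],[0,0,0],[0,0,0]]}'
python3 - <<'E'
from h import *
goto([.464,-.341,.0195],np.radians(-40));p,r,s=tool();print(s['width'],s['qpos'].round(2))
im=grab('scene','s2')
E
```

```text
clock: 6.95
position: [0.4625, -0.3444, 0.1306]
ee_rot: [-0.296, -0.641, -0.297, 0.643]
contact_force: [-0.1, 0.9, -1.7]
width: 0.066
shift cm [11.11 -0.08 -0.37] dr [-0.007  0.001  0.002]
0.06595722900230025 [-0.76  0.35  1.65 -0.    1.14 -0.05]
```

View pics/s2.png

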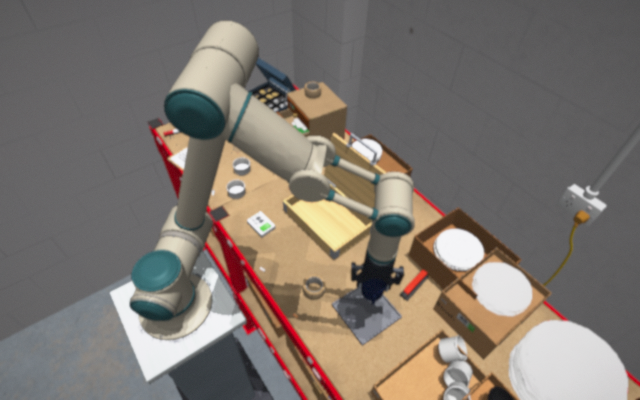

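The mug is in the gripper over the tray at about (375,290). The chest is empty and the tape roll and stapler are clear, so I'll lower it and release.

```bash
python3 -m creep '{"delta_pos":[[3,0,-0.3],[6,0,-0.4],[8,0,-0.4],[9,0,-0.4],[9.8,0,-0.4],[10.4,0,-0.4],[10.8,0,-0.4],[11.1,0,-0.4],[11.2,0,-0.4],[11.2,0,-0.4]],"dr":[[0,0,0],[0,0,0],[0,0,0],[0,0,0],[0,0,0],[0,0,0],[0,0,0],[0,0,0],[0,0,0],[0,0,0]]}'
python3 -m creep '{"delta_pos":[[0,0,0],[0,0,0],[0,0,0],[0,0,0],[0,0,0],[0,0,0]],"dr":[[0,0,0],[0,0,0],[0,0,0],[0,0,0],[0,0,0],[0,0,0]]}' 1
python3 -m creep '{"delta_pos":[[-1,0,0],[-3,0,0],[-6,0,0],[-10,0,0],[-14,0,0],[-18,0,0],[-18,0,0],[-18,0,0]],"dr":[[0,0,0],[0,0,0],[0,0,0],[0,0,0],[0,0,0],[0,0,0],[0,0,0],[0,0,0]]}'
python3 - <<'E'
from h import *
im=grab('wrist','w3');P=cloud(im)
q=P[(P[...,2]>.062)&(P[...,2]<.07)&(abs(P[...,0]-.46)<.06)&(abs(P[...,1]+.345)<.06)]
c,rad=cv2.minEnclosingCircle(q[:,:2].astype(np.float32)*1000);print(len(q),c,rad)
c=np.array([.43,.24,.25]);goto(c,np.radians(-40));goto(c,np.radians(-90))
print(tool()[2]['qpos'].round(2))
E
```

```text
clock: 8.0
position: [0.4673, -0.3386, 0.0209]
ee_rot: [0.298, 0.641, 0.298, -0.641]
contact_force: [1.0, 0.5, -1.9]
width: 0.066
clock: 8.6
position: [0.4671, -0.3384, 0.0206]
ee_rot: [0.298, 0.641, 0.298, -0.641]
contact_force: [-0.1, 0.7, -0.7]
width: 0.0851
clock: 9.4
position: [0.4674, -0.3387, 0.2022]
ee_rot: [0.299, 0.642, 0.297, -0.641]
contact_force: [0.6, -0.2, -0.7]
width: 0.0854
691 (467.3012390136719, -340.94488525390625) 35.57001876831055
shift cm [ -4.92 -40.09 -41.81] dr [-0.003 -0.     0.   ]
shift cm [ -4.92 -40.09 -41.81] dr [0.87 0.   0.  ]
[-0.75  0.3   1.55  0.    1.29 -0.05]
```

View pics/w3.png

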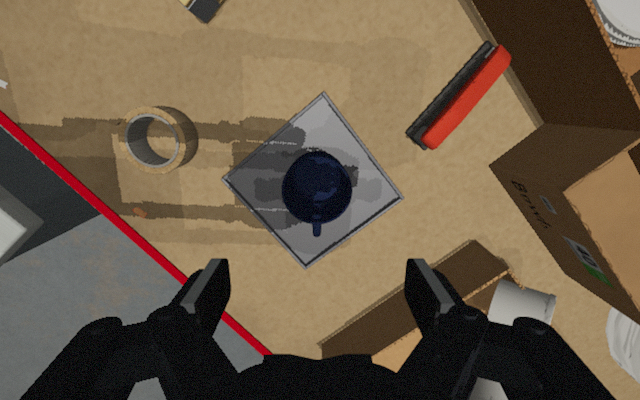

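```bash
python3 -m creep '{"delta_pos":[[-5,-20,-21],[-5,-20,-21],[-5,-20,-21],[-5,-20,-21],[-5,-20,-21],[-5,-40,-42],[-5,-40,-42],[-5,-40,-42],[-5,-40,-42],[-5,-40,-42]],"dr":[[0,0,0],[0,0,0],[0,0,0],[0,0,0],[0,0,0],[-0.15,0,0],[-0.3,0,0],[-0.45,0,0],[-0.6,0,0],[-0.75,0,0]]}'
python3 - <<'E'
from h import *
p,r,s=tool();print(s['qpos'].round(2));goto([.43,.30,.27],np.radians(5))
E
```

```text
clock: 10.45
position: [0.4357, 0.1587, 0.247]
ee_rot: [0.513, 0.485, 0.514, -0.487]
contact_force: [0.5, -0.2, -0.3]
width: 0.0853
[ 0.2   0.1   1.69 -0.    1.35  0.14]
shift cm [ -2.31   0.2  -14.14] dr [-0.032  0.001  0.003]
```

```bash
python3 -m creep '{"delta_pos":[[-2,0,-4],[-2,0,-8],[-2,0,-12],[-2,0,-14],[-2,0,-14],[-2,0,-14]],"dr":[[-0.03,0,0],[-0.03,0,0],[-0.03,0,0],[-0.03,0,0],[-0.03,0,0],[-0.03,0,0]]}'
cat >> h.py <<'E'
def rams(im,zlo=.03,zhi=.042,box=(.25,.72,.17,.5),rmin=29,rmax=39):
    P=cloud(im);hsv=cv2.cvtColor(im['pixels'],cv2.COLOR_BGR2HSV)
    m=(P[...,2]>zlo)&(P[...,2]<zhi)&(P[...,0]>box[0])&(P[...,0]<box[1])&(P[...,1]>box[2])&(P[...,1]<box[3])&(hsv[...,1]<80)
    m=cv2.morphologyEx(m.astype(np.uint8),cv2.MORPH_CLOSE,np.ones((3,3)))
    n,l,st,_=cv2.connectedComponentsWithStats(m);out=[]
    for i in range(1,n):
        q=P[(l==i)&(P[...,2]>zlo)&(P[...,2]<zhi)]
        if len(q)<100: continue
        c,rad=cv2.minEnclosingCircle(q[:,:2].astype(np.float32)*1000)
        print('ring',np.round(c,1),round(rad,1),len(q));out.append(c)
    return np.array(out)/1000
E
python3 - <<'E'
from h import *
im=grab('wrist','w4');rams(im)
p,r,s=tool();print(p,s['qpos'].round(2))
E
```

```text
clock: 11.05
position: [0.4296, 0.2962, 0.267]
ee_rot: [0.519, 0.478, 0.52, -0.481]
contact_force: [0.3, 0.7, 0.5]
width: 0.0853
ring [440.8 393.1] 34.0 586
ring [570.1 393. ] 34.6 684
ring [365.9 298.9] 34.1 501
[0.42988374 0.29574212 0.26740511] [ 0.47  0.18  1.55 -0.    1.42  0.39]
```

View pics/w4.png

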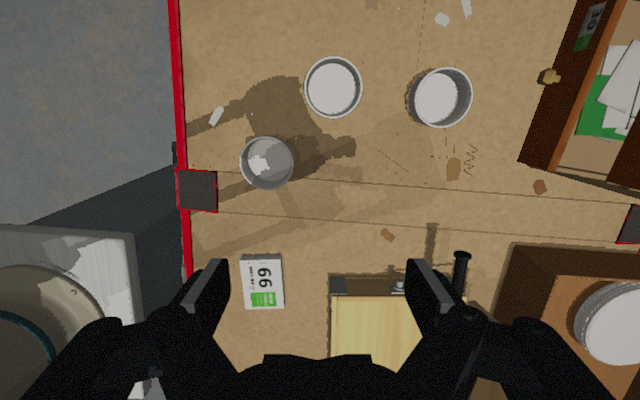

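Wrist view: ramekin rings at (333,88), (440,97) and (267,162), all upright with radius about 34 mm. I'll fetch the nearest one, (0.366,0.299), first.

```bash
python3 -c "
from h import *
goto([.366,.299,.008],np.radians(5))"
```

```text
shift cm [25.96 -6.27 -0.88] dr [-0.008  0.002  0.003]
```

```bash
python3 -m creep '{"delta_pos":[[3,-4,-0.9],[7,-6.3,-0.9],[11,-6.3,-0.9],[15,-6.3,-0.9],[18.5,-6.3,-0.9],[21,-6.3,-0.9],[23,-6.3,-0.9],[24.5,-6.3,-0.9],[25.5,-6.3,-0.9],[26,-6.3,-0.9]],"dr":[[0,0,0],[0,0,0],[0,0,0],[0,0,0],[0,0,0],[0,0,0],[0,0,0],[0,0,0],[0,0,0],[0,0,0]]}'
python3 -m creep '{"delta_pos":[[0,0,0],[0,0,0],[0,0,0],[0,0,0],[0,0,0],[0,0,0],[0,0,0],[0,0,0]],"dr":[[0,0,0],[0,0,0],[0,0,0],[0,0,0],[0,0,0],[0,0,0],[0,0,0],[0,0,0]]}' -1 50
python3 -m creep '{"delta_pos":[[-1,0,0],[-3,0,0],[-6,0,0],[-9,0,0],[-12,0,0],[-14,0,0],[-14,0,0],[-14,0,0]],"dr":[[0,0,0],[0,0,0],[0,0,0],[0,0,0],[0,0,0],[0,0,0],[0,0,0],[0,0,0]]}'
python3 -c "
from h import *
goto([.575,-.08,.15],np.radians(5))"
```

```text
clock: 12.1
position: [0.3668, 0.2996, 0.008]
ee_rot: [0.519, 0.48, 0.519, -0.481]
contact_force: [-0.0, 0.9, 0.8]
width: 0.0849
clock: 12.9
position: [0.3674, 0.301, 0.0095]
ee_rot: [0.52, 0.48, 0.519, -0.479]
contact_force: [-1.8, -2.7, 7.4]
width: 0.0655
clock: 13.7
position: [0.3667, 0.3008, 0.1486]
ee_rot: [0.519, 0.48, 0.519, -0.48]
contact_force: [-0.5, 0.8, -1.8]
width: 0.0653
shift cm [-0.15 17.76 39.61] dr [-0.008 -0.    -0.   ]
```

```bash
python3 -m creep '{"delta_pos":[[0,1.5,4],[0,3.5,8],[0,5.5,12],[0,7,16],[0,9,20],[0,11,24],[0,13,28],[0,14.5,32],[0,16,36],[0,17.8,39.6]],"dr":[[0,0,0],[0,0,0],[0,0,0],[0,0,0],[0,0,0],[0,0,0],[0,0,0],[0,0,0],[0,0,0],[0,0,0]]}'
python3 -m creep '{"delta_pos":[[0,0,0],[0,0,0]],"dr":[[0,0,0],[0,0,0]]}'
python3 -c "
from h import *
goto([.575,-.08,.018],np.radians(5))"
```

```text
clock: 14.7
position: [0.5747, -0.0815, 0.1463]
ee_rot: [0.518, 0.479, 0.521, -0.481]
contact_force: [0.6, 0.5, -2.0]
width: 0.065
clock: 14.9
position: [0.5746, -0.0803, 0.1463]
ee_rot: [0.517, 0.48, 0.52, -0.481]
contact_force: [-0.5, 0.3, -2.2]
width: 0.0652
shift cm [12.83  0.1  -0.  ] dr [-0.01  -0.002  0.004]
```

```bash
python3 -m creep '{"delta_pos":[[3,0,0],[6,0,0],[8,0,0],[9.5,0,0],[10.5,0,0],[11.4,0,0],[12,0,0],[12.5,0,0],[12.8,0,0],[12.9,0,0]],"dr":[[0,0,0],[0,0,0],[0,0,0],[0,0,0],[0,0,0],[0,0,0],[0,0,0],[0,0,0],[0,0,0],[0,0,0]]}'
python3 -m creep '{"delta_pos":[[0,0,0],[0,0,0],[0,0,0],[0,0,0],[0,0,0],[0,0,0]],"dr":[[0,0,0],[0,0,0],[0,0,0],[0,0,0],[0,0,0],[0,0,0]]}' 1
python3 -m creep '{"delta_pos":[[-1,0,0],[-3,0,0],[-6,0,0],[-10,0,0],[-14,0,0],[-18,0,0],[-20,0,0],[-22,0,0],[-22,0,0]],"dr":[[0,0,0],[0,0,0],[0,0,0],[0,0,0],[0,0,0],[0,0,0],[0,0,0],[0,0,0],[0,0,0]]}'
python3 -c "
from h import *
rams(grab('wrist'),.036,.05,(.48,.65,-.14,.13))
goto([.44,.32,.25],np.radians(5))"
```

```text
clock: 15.9
position: [0.5758, -0.0799, 0.0197]
ee_rot: [0.519, 0.48, 0.519, -0.48]
contact_force: [0.2, -0.4, -1.7]
width: 0.0654
clock: 16.5
position: [0.5758, -0.0799, 0.0198]
ee_rot: [0.519, 0.48, 0.519, -0.48]
contact_force: [0.6, 0.2, -0.1]
width: 0.0852
clock: 17.4
position: [0.5774, -0.0803, 0.2437]
ee_rot: [0.522, 0.481, 0.517, -0.479]
contact_force: [0.5, 0.4, -0.0]
width: 0.0854
ring [577.4 -81.4] 33.9 602
shift cm [ -0.94 -10.43 -40.95] dr [-0.008  0.001 -0.004]
```

```bash
python3 -m creep '{"delta_pos":[[-1,-1,-5],[-1,-2,-10],[-1,-4,-15],[-1,-5,-20],[-1,-7,-25],[-1,-8,-30],[-1,-9,-35],[-1,-10.4,-40],[-1,-10.4,-41],[-1,-10.4,-41]],"dr":[[0,0,0],[0,0,0],[0,0,0],[0,0,0],[0,0,0],[0,0,0],[0,0,0],[0,0,0],[0,0,0],[0,0,0]]}'
python3 -c "
from h import *
c=rams(grab('wrist'))
t=min(c,key=lambda a:a[0])
goto([t[0],t[1],.011],np.radians(5))"
```

```text
clock: 18.45
position: [0.4376, 0.3234, 0.248]
ee_rot: [0.52, 0.478, 0.521, -0.479]
contact_force: [0.1, 0.2, -0.2]
width: 0.0855
ring [440.8 393.1] 34.0 620
ring [570.2 392.6] 34.2 701
shift cm [23.69  0.9  -7.15] dr [-0.005  0.001  0.003]
```

```bash
python3 -m creep '{"delta_pos":[[3,0.5,-4],[7,0.7,-7.2],[11,0.7,-7.2],[14,0.7,-7.2],[17,0.7,-7.2],[19.5,0.7,-7.2],[21.5,0.7,-7.2],[22.8,0.7,-7.2],[23.5,0.7,-7.2],[23.7,0.7,-7.2]],"dr":[[0,0,0],[0,0,0],[0,0,0],[0,0,0],[0,0,0],[0,0,0],[0,0,0],[0,0,0],[0,0,0],[0,0,0]]}'
python3 -m creep '{"delta_pos":[[0,0,0],[0,0,0],[0,0,0],[0,0,0],[0,0,0],[0,0,0],[0,0,0],[0,0,0]],"dr":[[0,0,0],[0,0,0],[0,0,0],[0,0,0],[0,0,0],[0,0,0],[0,0,0],[0,0,0]]}' -1 50
python3 -m creep '{"delta_pos":[[-1,0,0],[-3,0,0],[-6,0,0],[-9,0,0],[-12,0,0],[-14,0,0],[-14,0,0],[-14,0,0]],"dr":[[0,0,0],[0,0,0],[0,0,0],[0,0,0],[0,0,0],[0,0,0],[0,0,0],[0,0,0]]}'
python3 -c "
from h import *
goto([.568,.0,.15],np.radians(5))"
```

```text
clock: 19.5
position: [0.4411, 0.3922, 0.0121]
ee_rot: [0.519, 0.48, 0.519, -0.48]
contact_force: [-0.1, 0.9, -0.3]
width: 0.0857
clock: 20.3
position: [0.4416, 0.3933, 0.0142]
ee_rot: [0.52, 0.481, 0.519, -0.479]
contact_force: [-1.7, -1.1, 5.3]
width: 0.0654
clock: 21.1
position: [0.4407, 0.3929, 0.1528]
ee_rot: [0.519, 0.48, 0.519, -0.48]
contact_force: [-0.5, -0.7, -0.3]
width: 0.065
shift cm [ 0.27  9.59 40.17] dr [-0.008 -0.    -0.   ]
```

```bash
python3 -m creep '{"delta_pos":[[0,1,4],[0,2,8],[0,3,12],[0,4,16],[0,5,20],[0,6,24],[0,7,28],[0,8,32],[0,9,36],[0,9.6,40.2]],"dr":[[0,0,0],[0,0,0],[0,0,0],[0,0,0],[0,0,0],[0,0,0],[0,0,0],[0,0,0],[0,0,0],[0,0,0]]}'
python3 -m creep '{"delta_pos":[[0,0,0],[0,0,0]],"dr":[[0,0,0],[0,0,0]]}'
python3 -c "
from h import *
goto([.568,0,.022],np.radians(5))
im=grab('scene','s5')
cv2.imwrite('pics/s5c.png',cv2.resize(im['pixels'][100:300,200:440],None,fx=2.5,fy=2.5))"
```

```text
clock: 22.1
position: [0.5679, -0.0016, 0.1506]
ee_rot: [0.518, 0.479, 0.52, -0.48]
contact_force: [1.1, 0.5, -1.9]
width: 0.0654
clock: 22.3
position: [0.5673, -0.0009, 0.1507]
ee_rot: [0.517, 0.48, 0.52, -0.481]
contact_force: [-0.0, -0.9, -0.2]
width: 0.0658
shift cm [12.87  0.13 -0.06] dr [-0.011 -0.002  0.004]
```

View pics/s5c.png

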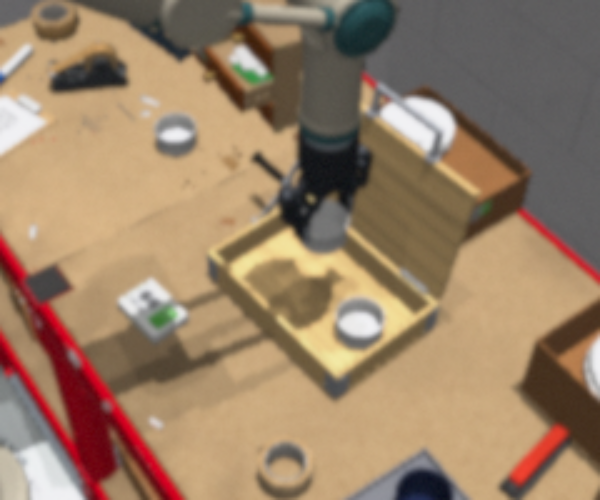

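The ramekin under the gripper, around (325,225), looks low or tilted. I'll check its height.

```bash
python3 -c "
from h import *
im=grab('scene');P=cloud(im)
cv2.imwrite('pics/s6c.png',cv2.resize(im['pixels'][160:220,295:365],None,fx=8,fy=8,interpolation=cv2.INTER_CUBIC))
for v in range(178,206,2): print(v,[tuple(P[v,u].round(3)) for u in (322,330,338)])
print(tool()[2]['contact_force'],tool()[2]['width'])"
```

```text
178 [(np.float64(0.545), np.float64(0.009), np.float64(0.222)), (np.float64(0.562), np.float64(-0.01), np.float64(0.228)), (np.float64(0.601), np.float64(-0.004), np.float64(0.199))]
180 [(np.float64(0.537), np.float64(-0.002), np.float64(0.226)), (np.float64(0.589), np.float64(0.023), np.float64(0.173)), (np.float64(0.603), np.float64(-0.002), np.float64(0.187))]
182 [(np.float64(0.533), np.float64(-0.008), np.float64(0.225)), (np.float64(0.589), np.float64(0.022), np.float64(0.164)), (np.float64(0.603), np.float64(-0.003), np.float64(0.178))]
184 [(np.float64(0.531), np.float64(-0.011), np.float64(0.221)), (np.float64(0.589), np.float64(0.021), np.float64(0.156)), (np.float64(0.597), np.float64(-0.01), np.float64(0.178))]
186 [(np.float64(0.528), np.float64(-0.015), np.float64(0.216)), (np.float64(0.59), np.float64(0.022), np.float64(0.145)), (np.float64(0.596), np.float64(-0.013), np.float64(0.172))]
188 [(np.float64(0.526), np.float64(-0.018), np.float64(0.211)), (np.float64(0.586), np.float64(0.017), np.float64(0.142)), (np.float64(0.588), np.float64(-0.023), np.float64(0.177))]
[... 818 characters left out ...]
np.float64(-0.027), np.float64(0.153)), (np.float64(0.648), np.float64(0.043), np.float64(0.024))]
200 [(np.float64(0.603), np.float64(0.079), np.float64(0.008)), (np.float64(0.554), np.float64(-0.026), np.float64(0.142)), (np.float64(0.647), np.float64(0.041), np.float64(0.015))]
202 [(np.float64(0.595), np.float64(0.068), np.float64(0.013)), (np.float64(0.621), np.float64(0.054), np.float64(0.009)), (np.float64(0.645), np.float64(0.037), np.float64(0.01))]
204 [(np.float64(0.589), np.float64(0.06), np.float64(0.013)), (np.float64(0.614), np.float64(0.045), np.float64(0.011)), (np.float64(0.639), np.float64(0.03), np.float64(0.009))]
[-0.17651638  0.10769974 -2.12793075] 0.06548396535638609
```

View pics/s6c.png

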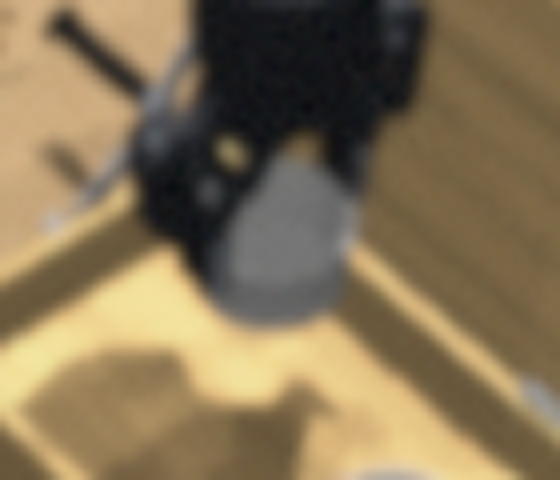

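The depth shows the ramekin level: near rim 0.177, bottom 0.14, inner floor 0.142. What I saw was only the view into it, so I'll lower it.

```bash
python3 -m creep '{"delta_pos":[[3,0.1,0],[6,0.1,0],[8,0.1,0],[9.5,0.1,0],[10.5,0.1,0],[11.4,0.1,0],[12,0.1,0],[12.5,0.1,0],[12.8,0.1,0],[12.9,0.1,0]],"dr":[[0,0,0],[0,0,0],[0,0,0],[0,0,0],[0,0,0],[0,0,0],[0,0,0],[0,0,0],[0,0,0],[0,0,0]]}'
python3 -m creep '{"delta_pos":[[0.2,0,0],[0.2,0,0],[0.2,0,0],[0.2,0,0],[0.2,0,0],[0.2,0,0]],"dr":[[0,0,0],[0,0,0],[0,0,0],[0,0,0],[0,0,0],[0,0,0]]}' 1
python3 -m creep '{"delta_pos":[[-1,0,0],[-3,0,0],[-6,0,0],[-10,0,0],[-14,0,0],[-18,0,0],[-20,0,0],[-22,0,0],[-22,0,0]],"dr":[[0,0,0],[0,0,0],[0,0,0],[0,0,0],[0,0,0],[0,0,0],[0,0,0],[0,0,0],[0,0,0]]}'
python3 -c "
from h import *
rams(grab('wrist'),.036,.05,(.48,.65,-.14,.13))
goto([.53,.33,.25],np.radians(5))"
```

```text
clock: 23.4
position: [0.5694, -0.0002, 0.0237]
ee_rot: [0.519, 0.48, 0.519, -0.48]
contact_force: [0.6, 0.2, -1.4]
width: 0.0652
clock: 24.0
position: [0.5695, -0.0001, 0.0218]
ee_rot: [0.519, 0.48, 0.519, -0.48]
contact_force: [-0.4, 0.5, -0.2]
width: 0.0853
clock: 24.9
position: [0.571, -0.0003, 0.2456]
ee_rot: [0.521, 0.481, 0.517, -0.478]
contact_force: [0.5, -0.3, 0.4]
width: 0.0855
ring [571.  -0.] 34.2 619
ring [577.5 -81.7] 34.5 584
shift cm [ -0.68  -1.38 -33.23] dr [-0.008  0.001 -0.004]
```

```bash
python3 -m creep '{"delta_pos":[[-1,0,-5],[-1,0,-10],[-1,-1,-15],[-1,-1,-20],[-1,-1,-25],[-1,-1.4,-30],[-1,-1.4,-33],[-1,-1.4,-33],[-1,-1.4,-33]],"dr":[[0,0,0],[0,0,0],[0,0,0],[0,0,0],[0,0,0],[0,0,0],[0,0,0],[0,0,0],[0,0,0]]}'
python3 -c "
from h import *
c=rams(grab('wrist'))
t=c[0]
goto([t[0],t[1],.011],np.radians(5))"
```

```text
clock: 25.85
position: [0.5284, 0.3278, 0.2499]
ee_rot: [0.52, 0.478, 0.52, -0.481]
contact_force: [0.5, -0.3, 0.5]
width: 0.0856
ring [570.4 392.4] 34.0 596
shift cm [23.91  4.73 -6.23] dr [-0.008  0.002  0.002]
```

```bash
python3 -m creep '{"delta_pos":[[3,3,-4],[7,4.6,-6.2],[11,4.6,-6.2],[14,4.6,-6.2],[17,4.6,-6.2],[19.5,4.6,-6.2],[21.5,4.6,-6.2],[22.8,4.6,-6.2],[23.5,4.6,-6.2],[23.9,4.6,-6.2]],"dr":[[0,0,0],[0,0,0],[0,0,0],[0,0,0],[0,0,0],[0,0,0],[0,0,0],[0,0,0],[0,0,0],[0,0,0]]}'
python3 -m creep '{"delta_pos":[[0,0,0],[0,0,0],[0,0,0],[0,0,0],[0,0,0],[0,0,0],[0,0,0],[0,0,0]],"dr":[[0,0,0],[0,0,0],[0,0,0],[0,0,0],[0,0,0],[0,0,0],[0,0,0],[0,0,0]]}' -1 50
python3 -m creep '{"delta_pos":[[-1,0,0],[-3,0,0],[-6,0,0],[-9,0,0],[-12,0,0],[-16,0,0],[-16,0,0],[-16,0,0]],"dr":[[0,0,0],[0,0,0],[0,0,0],[0,0,0],[0,0,0],[0,0,0],[0,0,0],[0,0,0]]}'
python3 -c "
from h import *
goto([.562,.08,.17],np.radians(5))"
```

```text
clock: 26.9
position: [0.5707, 0.3924, 0.0125]
ee_rot: [0.519, 0.48, 0.519, -0.48]
contact_force: [0.1, 0.1, -0.6]
width: 0.0856
clock: 27.7
position: [0.5712, 0.3937, 0.0142]
ee_rot: [0.52, 0.481, 0.519, -0.479]
contact_force: [-1.2, -0.1, 6.3]
width: 0.0654
clock: 28.5
position: [0.5705, 0.3933, 0.174]
ee_rot: [0.52, 0.481, 0.519, -0.479]
contact_force: [0.1, 0.9, -1.2]
width: 0.0651
shift cm [ 0.36 -3.33 31.17] dr [-0.008 -0.001 -0.002]
```

```bash
python3 -m creep '{"delta_pos":[[0,-0.5,4],[0,-1,8],[0,-1.5,12],[0,-2,16],[0,-2.5,20],[0,-3,24],[0,-3.3,28],[0,-3.3,31.2],[0,-3.3,31.2],[0,-3.3,31.2]],"dr":[[0,0,0],[0,0,0],[0,0,0],[0,0,0],[0,0,0],[0,0,0],[0,0,0],[0,0,0],[0,0,0],[0,0,0]]}'
python3 -c "
from h import *
goto([.562,.08,.022],np.radians(5))"
```

```text
clock: 29.5
position: [0.5609, 0.0791, 0.1711]
ee_rot: [0.518, 0.48, 0.52, -0.481]
contact_force: [-0.3, 0.4, -1.6]
width: 0.0654
shift cm [14.91  0.17 -0.07] dr [-0.01  -0.001  0.003]
```

```bash
python3 -m creep '{"delta_pos":[[4,0.1,0],[8,0.1,0],[10,0.1,0],[11.5,0.1,0],[12.5,0.1,0],[13.4,0.1,0],[14,0.1,0],[14.5,0.1,0],[14.9,0.1,0],[15,0.1,0]],"dr":[[0,0,0],[0,0,0],[0,0,0],[0,0,0],[0,0,0],[0,0,0],[0,0,0],[0,0,0],[0,0,0],[0,0,0]]}'
python3 -m creep '{"delta_pos":[[0.1,0,0],[0.1,0,0],[0.1,0,0],[0.1,0,0],[0.1,0,0],[0.1,0,0]],"dr":[[0,0,0],[0,0,0],[0,0,0],[0,0,0],[0,0,0],[0,0,0]]}' 1
python3 -m creep '{"delta_pos":[[-1,0,0],[-3,0,0],[-6,0,0],[-10,0,0],[-14,0,0],[-18,0,0],[-20,0,0],[-22,0,0],[-22,0,0]],"dr":[[0,0,0],[0,0,0],[0,0,0],[0,0,0],[0,0,0],[0,0,0],[0,0,0],[0,0,0],[0,0,0]]}'
python3 - <<'E'
from h import *
im=grab('wrist','w7');np.savez('pics/w7.npz',**im);rams(im,.036,.05,(.48,.65,-.14,.13))
P=cloud(im)
m=(P[...,0]>.56)&(P[...,0]<.66)&(P[...,1]>.15)&(P[...,1]<.27)&(P[...,2]>.06)&(P[...,2]<.12)
print(m.sum())
if m.sum()>20:
    q=P[m];print(q.min(0),q.max(0),np.median(q,0)); print(np.argwhere(m).mean(0))
    for a in np.arange(.15,.25,.01):
        k=q[(q[:,1]>=a)&(q[:,1]<a+.01)]
        if len(k): print(round(a,2),len(k),np.percentile(k[:,0],[2,98]).round(4),np.percentile(k[:,2],[50,98]).round(4))
p,r,s=tool();print(p,s['qpos'].round(2))
E
```

```text
clock: 30.5
position: [0.563, 0.0796, 0.0226]
ee_rot: [0.519, 0.48, 0.519, -0.48]
contact_force: [0.9, 0.5, -1.4]
width: 0.0653
clock: 31.1
position: [0.5631, 0.0796, 0.0218]
ee_rot: [0.519, 0.48, 0.519, -0.48]
contact_force: [0.4, 1.6, 0.2]
width: 0.0856
clock: 32.0
position: [0.5647, 0.0797, 0.2456]
ee_rot: [0.521, 0.482, 0.517, -0.478]
contact_force: [0.9, -1.0, -1.0]
width: 0.0854
ring [564.6  79.2] 34.0 608
ring [578.7 -28.4] 67.8 1127
1332
[0.60062351 0.15003949 0.08113301] [0.64494447 0.21964947 0.11908873] [0.61196339 0.18664264 0.09110965]
[ 76.96321321 376.39264264]
0.15 214 [0.6086 0.6415] [0.0916 0.1182]
0.16 169 [0.6075 0.6206] [0.0909 0.0929]
0.17 171 [0.6069 0.6198] [0.0911 0.0931]
0.18 174 [0.6059 0.6188] [0.091 0.093]
0.19 181 [0.6053 0.6182] [0.0909 0.0932]
0.2 194 [0.6044 0.6172] [0.0908 0.093 ]
0.21 229 [0.6012 0.6186] [0.0913 0.0952]
[0.56368287 0.0796572  0.24346405] [ 0.02  0.26  1.5   0.    1.38 -0.06]
```

View pics/w7.png

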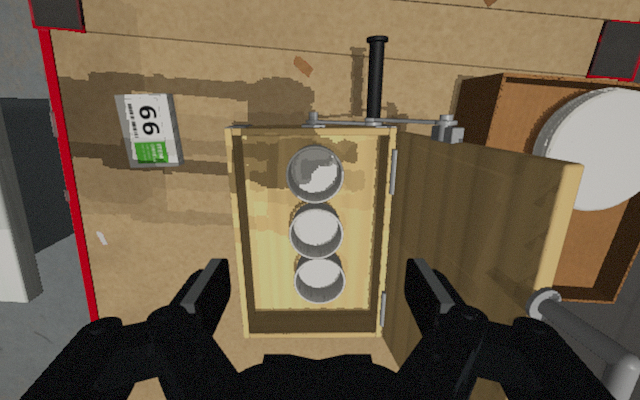

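The three ramekins stand in the chest at (317,172), (316,230) and (320,277). One was nudged up against its neighbour but is still upright and in range. The knob runs from (375,120) to (376,40), and its axis is at about (0.6115, 0.195, 0.086). Before touching the stay I'll check the mug and ramekins from the top camera and work out the move to the knob.

Run:
```python
from h import *
goto([.6115,.195,.15],np.radians(5))
im=dict(np.load('pics/w7.npz'));P=cloud(im);hsv=cv2.cvtColor(im['pixels'],cv2.COLOR_BGR2HSV)
# ramekin rims in the chest separately, by row bands
for a,b in((202,262),(250,305)):
    s=np.zeros(P.shape[:2],bool);s[a:b,285:350]=1
    q=P[s&(P[...,2]>.036)&(P[...,2]<.05)];print(q.min(0).round(3),q.max(0).round(3))
# chest front/left/right rim edges
m=(P[...,2]>.05)&(P[...,2]<.062)&(P[...,0]<.69)&(P[...,0]>.45)&(P[...,1]<.16)&(P[...,1]>-.16)
q=P[m];print(len(q))
for y in(-.06,0.,.06,.1):
    k=q[abs(q[:,1]-y)<.006];k=k[k[:,0]<.52];print('front wall at y',y,k[:,0].min().round(4),k[:,0].max().round(4))
t=grab('top','t8')
cv2.imwrite('pics/t8c.png',cv2.resize(t['pixels'][130:260,250:460],None,fx=3.5,fy=3.5,interpolation=cv2.INTER_CUBIC))
```

```text
shift cm [  9.37   5.64 -11.12] dr [-0.008  0.    -0.004]
[ 0.538 -0.034  0.036] [0.606 0.048 0.046]
[ 0.547 -0.095  0.036] [ 0.615 -0.014  0.046]
5561
front wall at y -0.06 0.4795 0.4869
front wall at y 0.0 0.4735 0.4823
front wall at y 0.06 0.4691 0.4773
front wall at y 0.1 0.4651 0.4739
```

View pics/t8c.png

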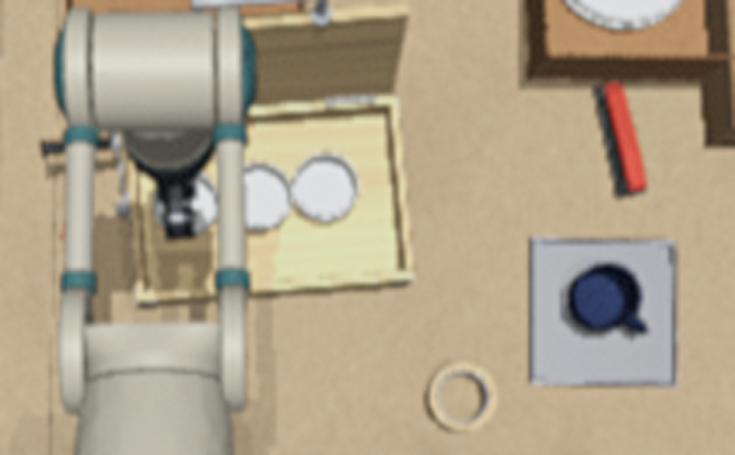

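Top view: the mug stands on the tray at (603,297), and the ramekins are at (190,205), (260,197) and (324,188). Bystanders are untouched. Next is the knob.

```bash
python3 -m creep '{"delta_pos":[[0,2,-4],[0,4,-8],[0,5.6,-11.1],[2,5.6,-11.1],[4,5.6,-11.1],[6,5.6,-11.1],[8,5.6,-11.1],[9.4,5.6,-11.1],[9.4,5.6,-11.1]],"dr":[[0,0,0],[0,0,0],[0,0,0],[0,0,0],[0,0,0],[0,0,0],[0,0,0],[0,0,0],[0,0,0]]}' 0
python3 -c "
from h import *
goto([.6110,.195,.067],np.radians(5));print(tool()[2]['qpos'].round(2))"
```

```text
clock: 33.0
position: [0.6073, 0.1941, 0.1434]
ee_rot: [0.518, 0.477, 0.521, -0.482]
contact_force: [0.1, 0.1, -0.7]
width: 0.0424
shift cm [ 7.64  0.44 -0.07] dr [-0.008  0.001  0.009]
[0.2  0.43 1.49 0.   1.23 0.12]
```

```bash
python3 -m creep '{"delta_pos":[[2,0.2,0],[4,0.2,0],[5.5,0.2,0],[6.5,0.2,0],[7.2,0.2,0],[7.6,0.2,0],[7.6,0.2,0]],"dr":[[0,0,0],[0,0,0],[0,0,0],[0,0,0],[0,0,0],[0,0,0],[0,0,0]]}'
python3 -m creep '{"delta_pos":[[0,0,0],[0,0,0],[0,0,0],[0,0,0],[0,0,0],[0,0,0]],"dr":[[0,0,0],[0,0,0],[0,0,0],[0,0,0],[0,0,0],[0,0,0]]}' -1 50
python3 - <<'E'
from h import *
p,r,s=tool();print(p,s['contact_force'],s['width'])
# arc displacements from locked, in tool axes (x down, z=? ) 
a0=np.arctan2(45,58.7)
for d in (.1,.2,.3,.4,.5,.6,.8,1.,1.2,1.4,1.6,1.8,2.0,2.08):
    f=74*np.array([np.cos(a0+d)-np.cos(a0),0,np.sin(a0+d)-np.sin(a0)])
    c,sn=np.cos(.084),np.sin(.084);w=np.array([f[0]*c,f[0]*sn,f[2]])
    print(d,np.round(r.inv().apply(w)/10,2))
E
```

```text
clock: 33.7
position: [0.6121, 0.1948, 0.0716]
ee_rot: [0.519, 0.48, 0.519, -0.48]
contact_force: [0.1, -0.1, 0.2]
width: 0.0431
clock: 34.3
position: [0.6109, 0.1948, 0.0725]
ee_rot: [0.519, 0.479, 0.52, -0.48]
contact_force: [-4.9, -0.2, 4.9]
width: 0.0123
[0.61085287 0.19483636 0.07254065] [-4.85379176 -0.17831865  4.90506048] 0.012309265997376978
0.1 [-0.56 -0.48  0.  ]
0.2 [-1.08 -1.01  0.  ]
0.3 [-1.53 -1.6   0.01]
0.4 [-1.93 -2.22  0.01]
0.5 [-2.26 -2.88  0.01]
0.6 [-2.52 -3.57  0.02]
0.8 [-2.84 -5.02  0.02]
1.0 [-2.86 -6.49  0.03]
1.2 [-2.59 -7.95  0.04]
1.4 [-2.03 -9.32  0.04]
1.6 [ -1.22 -10.55   0.05]
1.8 [ -0.17 -11.59   0.06]
2.0 [  1.06 -12.41   0.06]
2.08 [  1.59 -12.66   0.06]
```

```bash
python3 -m creep '{"delta_pos":[[-0.3,-0.25,0],[-0.56,-0.48,0],[-0.82,-0.74,0],[-1.08,-1,0],[-1.3,-1.3,0],[-1.53,-1.6,0],[-1.73,-1.9,0],[-1.93,-2.2,0],[-1.93,-2.2,0],[-1.93,-2.2,0]],"dr":[[0,0,0],[0,0,0],[0,0,0],[0,0,0],[0,0,0],[0,0,0],[0,0,0],[0,0,0],[0,0,0],[0,0,0]]}'
python3 - <<'E'
from h import *
im=grab('scene','s9')
cv2.imwrite('pics/s9c.png',cv2.resize(im['pixels'][70:270,230:440],None,fx=2.8,fy=2.8,interpolation=cv2.INTER_CUBIC))
p,r,s=tool();print(p,s['contact_force'],s['moment'],s['width'])
E
```

```text
clock: 35.3
position: [0.5918, 0.1933, 0.0921]
ee_rot: [0.52, 0.481, 0.518, -0.479]
contact_force: [5.4, -0.2, -3.4]
width: 0.0122
[0.59175422 0.19325198 0.09205009] [ 4.30911745  0.79986387 -4.42217469] [ 0.10874733 -1.16276545  0.04765562] 0.011817338838203033
```

View pics/s9c.png

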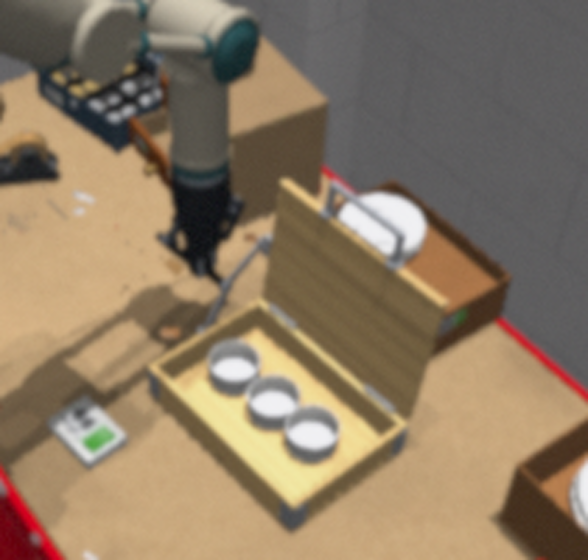

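The knee is up at about 0.4 rad and the lid has started down, with the knob in the fingers near (210,280). I'll continue round the arc, watching the force.

```bash
python3 -m creep '{"delta_pos":[[-0.17,-0.33,0],[-0.33,-0.66,0],[-0.46,-1,0],[-0.59,-1.35,0],[-0.68,-1.7,0],[-0.76,-2.06,0],[-0.84,-2.43,0],[-0.91,-2.8,0],[-0.93,-3.17,0],[-0.94,-3.53,0]],"dr":[[0,0,0],[0,0,0],[0,0,0],[0,0,0],[0,0,0],[0,0,0],[0,0,0],[0,0,0],[0,0,0],[0,0,0]]}'
python3 - <<'E'
from h import *
im=grab('scene','s10');np.savez('pics/s10.npz',**im)
p,r,s=tool();print(p,s['contact_force'],s['moment'],s['width'])
E
```

```text
clock: 36.35
position: [0.5632, 0.191, 0.1052]
ee_rot: [0.524, 0.485, 0.515, -0.475]
contact_force: [11.6, -0.9, 5.8]
width: 0.0119
[0.56244025 0.19092252 0.10524236] [9.84303652 0.2141918  5.95416009] [ 0.01190499 -2.19347679 -0.02715004] 0.011861558090394707
```

```bash
python3 -m creep '{"delta_pos":[[0.07,-0.4,0],[0.15,-0.8,0],[0.2,-1.1,0],[0.28,-1.47,0],[0.4,-1.84,0],[0.55,-2.2,0],[0.7,-2.54,0],[0.84,-2.88,0],[1.03,-3.2,0],[1.24,-3.5,0]],"dr":[[0,0,0],[0,0,0],[0,0,0],[0,0,0],[0,0,0],[0,0,0],[0,0,0],[0,0,0],[0,0,0],[0,0,0]]}'
python3 - <<'E'
from h import *
im=grab('scene','s11')
cv2.imwrite('pics/s11c.png',cv2.resize(im['pixels'][70:270,230:440],None,fx=2.8,fy=2.8,interpolation=cv2.INTER_CUBIC))
p,r,s=tool();print(p,s['contact_force'],s['moment'],s['width'])
E
```

```text
clock: 37.4
position: [0.5228, 0.1879, 0.0962]
ee_rot: [0.522, 0.482, 0.517, -0.477]
contact_force: [-7.9, -2.2, 38.5]
width: 0.0116
[0.52122735 0.18770917 0.09550419] [-7.02125115 -2.09629563 34.86716603] [-0.37957576  0.61650386  0.05190776] 0.012044739922881518
```

View pics/s11c.png

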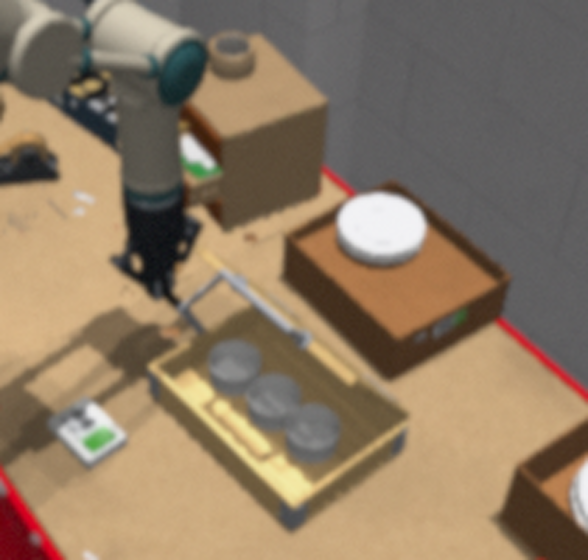

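The lid is about halfway down and the knob force has risen to 35 N, so I'll release the knob and finish gently at the handle, bar near (265,305).

```bash
python3 -m creep '{"delta_pos":[[-0.7,0.3,0],[-0.8,0.5,0],[-0.8,0.5,0],[-0.8,0.5,0],[-0.8,0.5,0]],"dr":[[0,0,0],[0,0,0],[0,0,0],[0,0,0],[0,0,0]]}' 0
python3 -m creep '{"delta_pos":[[-2,0,0],[-5,0,0],[-9,0,0],[-13,0,0],[-17,0,0],[-20,-2,0],[-20,-5,0],[-20,-8,0],[-20,-8,0]],"dr":[[0,0,0],[0,0,0],[0,0,0],[0,0,0],[0,0,0],[0,0,0],[0,0,0],[0,0,0],[0,0,0]]}'
python3 - <<'E'
from h import *
p,r,s=tool();print(p,s['contact_force'],s['width'],s['qpos'].round(2))
im=grab('wrist','w12');P=cloud(im)
m=(abs(P[...,1])<.11)&(P[...,0]>.36)&(P[...,0]<.72)&(P[...,2]>.07)&(P[...,2]<.33)
q=P[m];print(m.sum())
for x in np.arange(.4,.7,.02):
    k=q[(abs(q[:,0]-x)<.01)&(q[:,1]>.06)]
    if len(k):print(x.round(2),len(k),np.percentile(k[:,2],[5,50,95]).round(3))
E
```

```text
clock: 37.95
position: [0.5243, 0.1878, 0.0951]
ee_rot: [0.519, 0.479, 0.52, -0.481]
contact_force: [-0.1, -0.4, 0.0]
width: 0.0428
clock: 38.85
position: [0.4413, 0.1813, 0.296]
ee_rot: [0.519, 0.479, 0.52, -0.481]
contact_force: [1.0, 0.1, 0.1]
width: 0.0425
[0.44131323 0.1813271  0.29599777] [0.95087693 0.14981865 0.14502122] 0.042462772828450075 [0.24 0.1  1.58 0.   1.47 0.16]
1963
0.54 108 [0.209 0.213 0.216]
0.56 103 [0.186 0.198 0.209]
0.58 149 [0.16  0.171 0.184]
0.6 192 [0.135 0.146 0.158]
0.62 185 [0.109 0.121 0.133]
0.64 174 [0.085 0.093 0.106]
0.66 56 [0.071 0.077 0.083]
```

View pics/w12.png

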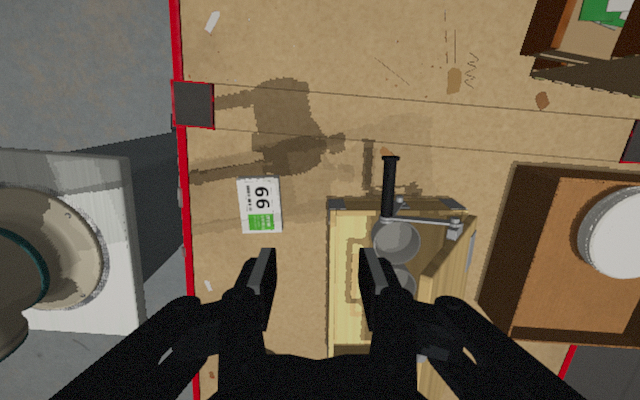

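Wrist view: the lid face appears to the right of the fingers, with the freed knob at (390,185). Depth gives the lid about 52° above shut, so the bar should be near (0.517,-0.004,0.241). I'll shift right to measure it.

```bash
python3 -m creep '{"delta_pos":[[-3,0,4],[-4,0,8],[-4,0,12],[-4,1,16],[-4,2,20],[-4,3,24],[-4,3,27],[-4,3,27],[-4,3,27]],"dr":[[0,0,0],[0,0,0],[0,0,0],[0,0,0],[0,0,0],[0,0,0],[0,0,0],[0,0,0],[0,0,0]]}' -0.4 40
python3 - <<'E'
from h import *
p,r,s=tool();print(p,s['width'],s['qpos'].round(2))
im=grab('wrist','w13');P=cloud(im)
m=(abs(P[...,1])<.07)&(P[...,0]>.46)&(P[...,0]<.56)&(P[...,2]>.20)&(P[...,2]<.27)
q=P[m];print(m.sum())
for y in np.arange(-.06,.07,.02):
    k=q[(abs(q[:,1]-y)<.01)&(q[:,2]>.226)]
    if len(k):print(y.round(2),len(k),np.percentile(k[:,0],[3,97]).round(3),np.percentile(k[:,2],[5,50,97]).round(3))
goto([.517,0,.29],np.radians(5))
E
```

```text
clock: 39.8
position: [0.4971, -0.0857, 0.3351]
ee_rot: [0.518, 0.48, 0.52, -0.48]
contact_force: [-0.2, 0.8, -0.2]
width: 0.0257
[ 0.49709392 -0.08573315  0.33506156] 0.02574434325607704 [-0.31  0.13  1.45  0.    1.57 -0.39]
5983
-0.06 431 [0.524 0.548] [0.228 0.249 0.252]
-0.04 356 [0.522 0.532] [0.248 0.251 0.252]
-0.02 377 [0.52 0.53] [0.248 0.251 0.252]
0.0 411 [0.519 0.528] [0.248 0.251 0.252]
0.02 454 [0.517 0.527] [0.248 0.251 0.252]
0.04 698 [0.516 0.538] [0.23  0.25  0.252]
0.06 79 [0.517 0.54 ] [0.228 0.241 0.251]
shift cm [ 4.54  2.68 -8.31] dr [-0.009 -0.001  0.001]
```

```bash
python3 -m creep '{"delta_pos":[[0,2,-4],[1,3,-8],[3,3.4,-7.8],[5,3.4,-7.8],[6.5,3.4,-7.8],[8,3.4,-7.8],[9,3.4,-7.8],[9.8,3.4,-7.8],[9.8,3.4,-7.8]],"dr":[[0,0,0],[0,0,0],[0,0,0],[0,0,0],[0,0,0],[0,0,0],[0,0,0],[0,0,0],[0,0,0]]}'
python3 -c "
from h import *
goto([.5245,-.005,.233],np.radians(5));p,r,s=tool();print(s['contact_force'])"
```

```text
clock: 40.75
position: [0.5237, -0.0041, 0.2371]
ee_rot: [0.519, 0.479, 0.52, -0.48]
contact_force: [-0.1, -0.5, 0.1]
width: 0.0256
shift cm [0.41 0.08 0.1 ] dr [-0.007 -0.001  0.002]
[-0.08229963 -0.48781373  0.06171103]
```

Aligned; closing on the bar and working out the arc.

```bash
python3 -m creep '{"delta_pos":[[0.4,0.1,0],[0.4,0.1,0],[0.4,0.1,0],[0.4,0.1,0],[0.4,0.1,0],[0.4,0.1,0]],"dr":[[0,0,0],[0,0,0],[0,0,0],[0,0,0],[0,0,0],[0,0,0]]}' -1 40
python3 - <<'E'
from h import *
p,r,s=tool();print(p,s['contact_force'],s['width'])
a0=54.6
for d in (5,10,15,20,25,30,35,40,45,50,54.6):
    a=np.radians(a0-d);b=np.radians(a0)
    f=.232*np.array([np.cos(b)-np.cos(a),0,np.sin(a)-np.sin(b)])
    w=[f[0]*np.cos(.084),f[0]*np.sin(.084),f[2]]
    print(d,np.round(r.inv().apply(w)*100,2))
E
```

```text
clock: 41.35
position: [0.5241, -0.0046, 0.2342]
ee_rot: [0.519, 0.479, 0.52, -0.48]
contact_force: [-4.6, -0.2, 3.3]
width: 0.0084
[ 0.52407804 -0.00459847  0.23419811] [-4.64371097 -0.20662868  3.2752607 ] 0.00839023891498686
5 [ 1.25 -1.59  0.01]
10 [ 2.63 -3.07  0.02]
15 [ 4.13 -4.43  0.02]
20 [ 5.75 -5.65  0.03]
25 [ 7.47 -6.72  0.04]
30 [ 9.27 -7.64  0.04]
35 [11.15 -8.39  0.05]
40 [13.08 -8.98  0.05]
45 [15.06 -9.4   0.05]
50 [17.07 -9.65  0.06]
54.6 [18.93 -9.72  0.06]
```

```bash
python3 -m creep '{"delta_pos":[[0.6,-0.8,0],[1.25,-1.6,0],[1.9,-2.35,0],[2.63,-3.07,0],[3.4,-3.75,0],[4.13,-4.43,0],[4.9,-5.05,0],[5.75,-5.65,0],[5.75,-5.65,0],[5.75,-5.65,0]],"dr":[[0,0,0],[0,0,0],[0,0,0],[0,0,0],[0,0,0],[0,0,0],[0,0,0],[0,0,0],[0,0,0],[0,0,0]]}'
```

```text
clock: 42.35
position: [0.4685, -0.0092, 0.1763]
ee_rot: [0.519, 0.48, 0.52, -0.48]
contact_force: [-3.7, -1.7, -1.5]
width: 0.0079
```

```bash
python3 -m creep '{"delta_pos":[[0.85,-0.55,0],[1.72,-1.07,0],[2.6,-1.55,0],[3.52,-2,0],[4.45,-2.4,0],[5.4,-2.74,0],[6.35,-3.05,0],[7.33,-3.33,0],[7.33,-3.33,0],[7.33,-3.33,0]],"dr":[[0,0,0],[0,0,0],[0,0,0],[0,0,0],[0,0,0],[0,0,0],[0,0,0],[0,0,0],[0,0,0],[0,0,0]]}'; python3 -c "
from h import *
p,r,s=tool();print(p,s['contact_force'],s['moment'])
goto([.5241-.097,-.0046-.008,.2342-.189])"
```

```text
clock: 43.35
position: [0.435, -0.0119, 0.1027]
ee_rot: [0.519, 0.479, 0.52, -0.48]
contact_force: [-4.7, -2.4, -3.1]
width: 0.008
[ 0.4350474  -0.01190516  0.10272884] [-4.70007593 -2.41967809 -3.11369618] [-0.25358064  0.58434508 -0.0154617 ]
shift cm [ 5.75 -0.79  0.01]
```

```bash
python3 -m creep '{"delta_pos":[[0.8,-0.2,0],[1.6,-0.36,0],[2.4,-0.5,0],[3.2,-0.6,0],[4,-0.67,0],[4.6,-0.72,0],[5.1,-0.74,0],[5.5,-0.74,0],[5.8,-0.74,0],[6,-0.74,0]],"dr":[[0,0,0],[0,0,0],[0,0,0],[0,0,0],[0,0,0],[0,0,0],[0,0,0],[0,0,0],[0,0,0],[0,0,0]]}'; python3 -m creep '{"delta_pos":[[0.1,0,0],[0.2,0,0],[0.2,0,0]],"dr":[[0,0,0],[0,0,0],[0,0,0]]}'
```

```text
clock: 44.35
position: [0.4271, -0.0125, 0.0453]
ee_rot: [0.519, 0.479, 0.52, -0.481]
contact_force: [-15.5, -1.1, 43.6]
width: 0.0084
clock: 44.65
position: [0.4272, -0.0125, 0.0453]
ee_rot: [0.519, 0.479, 0.52, -0.48]
contact_force: [-15.8, -1.5, 44.1]
width: 0.0085
```

The TCP stopped at z 0.045 with 44 N, so the lid is on its rim. I'll relax, release and back off.

```bash
python3 -m creep '{"delta_pos":[[-0.2,0,0],[-0.3,0,0],[-0.3,0,0],[-0.3,0,0],[-0.3,0,0]],"dr":[[0,0,0],[0,0,0],[0,0,0],[0,0,0],[0,0,0]]}' -0.4
python3 -m creep '{"delta_pos":[[-1,0,0],[-3,0,0],[-6,0,0],[-10,0,0],[-14,0,0],[-18,0,0],[-22,-2,0],[-24,-5,0],[-24,-5,0],[-24,-5,0]],"dr":[[0,0,0],[0,0,0],[0,0,0],[0,0,0],[0,0,0],[0,0,0],[0,0,0],[0,0,0],[0,0,0],[0,0,0]]}'
python3 - <<'E'
from h import *
p,r,s=tool();print(p,s['contact_force'],s['width'])
im=grab('scene','s14');P=cloud(im)
cv2.imwrite('pics/s14c.png',cv2.resize(im['pixels'][130:360,220:440],None,fx=2.6,fy=2.6,interpolation=cv2.INTER_CUBIC))
m=(abs(P[...,1])<.11)&(P[...,0]>.49)&(P[...,0]<.65)&(P[...,2]>.055)&(P[...,2]<.1)
q=P[m];A=np.c_[q,np.ones(len(q))];co=np.linalg.lstsq(np.c_[q[:,:2],np.ones(len(q))],q[:,2],rcond=None)[0]
print(m.sum(),'lid plane dz/dx,dz/dy,z at chest centre',co[0].round(4),co[1].round(4),(co@[.567,0,1]).round(4))
E
```

```text
clock: 45.15
position: [0.4287, -0.0122, 0.0439]
ee_rot: [0.519, 0.48, 0.519, -0.48]
contact_force: [0.3, -0.4, -0.4]
width: 0.0259
clock: 46.15
position: [0.3785, -0.0162, 0.2849]
ee_rot: [0.52, 0.481, 0.519, -0.479]
contact_force: [-0.1, -0.2, -0.5]
width: 0.0255
[ 0.37852598 -0.01620402  0.28489779] [-0.09359794 -0.17979899 -0.5188228 ] 0.02549130288198457
2292 lid plane dz/dx,dz/dy,z at chest centre 0.0024 0.0003 0.0715
```

View pics/s14c.png

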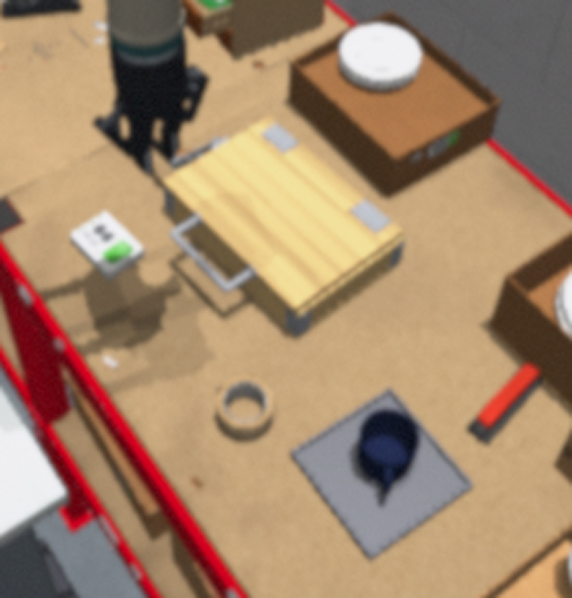

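The lid is flat and shut (slope 0.002 rad), the mug is upright on the tray at (388,447), the pad, tape roll and stapler look in place, and the arm is clear. Handing in.

```bash
python3 -c "
from h import *
print(manip.sign_off())"
```

```text
the job is handed in; nothing more can be done
None
```

The job is done and handed in at about 46 s of the 210 s allowed. The mug is on the tray, all three ramekins (a fourth was not present) are in the chest, and the lid is shut.

I unlocked the stay by the knob and drove the lid about half shut through it. When the knob force reached 35–38 N I let go and finished by the lid handle.

**Last checks:**
- **Lid:** its surface is level to 0.002 rad. I pushed it onto the rim with about 44 N at the fingers, then released it, and the arm stood clear.
- **Mug:** it looks upright on the tray, about 3 mm from the centre when I measured it after placing.
- **Bystanders:** ticket pad, tape roll and stapler look unmoved in the last picture; I did not measure them.

**Caveats:**
- **Ramekins:** one slid about 2 cm against its neighbour after I placed it. I last measured them before lifting the stay, when all were upright and in range, and cannot see them under the shut lid.
- **Stay angle:** I worked it out from the tool's position, as there is no direct reading. It passed about 1.3 rad, well over the 0.3 rad needed.
- **Knob position:** it measured about 5 mm off what the chest fit predicted. The grip took up the difference.

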